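# Unlock the squaring jig's stop

### The arm

A 7-joint arm with a two-finger parallel gripper is mounted at the origin on the work surface; the furniture and walls round the work are solid. World frame = base frame: x ahead of the robot, y to its left, z up, the work surface at z = 0. Lengths are in m, angles in rad, forces in N, time in s.
With the tool pointing down it reaches from about 0.375 to 0.925 m from the base axis. Payload 3.1 kg.
Tool frame: the origin (TCP) lies between the finger pads; the fingertips stand 19 mm ahead of it and the grasp point (between the pads) is the TCP; z points along the fingers, y is the line along which they close (so a half turn about z gives the same grasp; the last joint's range is limited). The gripper opens to 85 mm and grips with 20 to 120 N. Pads are 22 mm wide; open, the fingers measure 114 mm over their backs; the gripper's body (76 mm by 85 mm) begins 54 mm behind the grasp point. The pads swing forward as they close: fully open they stand 13 mm farther back than shut.
Start: joints at [1.131, 0.383, 0.044, 1.598, -0.018, 1.161, -0.05], TCP at [0.218, -0.612, 0.25] pointing down, gripper open.
Joint ranges: [-2.61, 2.61], [-0.41, 2.15], [-1.48, 1.57], [0, 2.5], [-1.57, 4.71], [0.05, 1.97], [-2.85, 2.85]. Speed limits (rad/s): [2.79, 2.79, 3.14, 3.14, 3.14, 3.14, 3.14].

### API

Orientations are given as a unit quaternion [x, y, z, w].
In Python, from bench import move_ptp, movel, move_j, move_gripper, pause, inverse_kinematics, read_camera, camera_params, MotionError, sign_off, look_for, tip_of, read_time_s, read_qpos, read_joint_vel, read_effort, read_eef_pos, read_tcp_rot, read_ft_force, read_ft_torque, read_finger_gap, read_grasp_force gives the robot as it stands. Calls block until the motion is done:
- move_ptp(position, orientation): joint-space move of the TCP to a pose.
- movel(position, orientation=None, speed=0.15): straight line of the TCP; orientation=None keeps the orientation; speed is the mean speed in m/s.
- move_j(angles): joint-space move.
- move_gripper(opening, effort=None): finger opening in m; effort is the grip in N (None keeps the last); returns when the fingers have stopped.
- pause(seconds).
- inverse_kinematics(position, orientation): joint angles nearest the present ones, or None.
- read_camera(name): name is "scene" or "top"; returns the picture (420x560x3 uint8, red, green, blue); there is no depth.
- camera_params(name): a dict with "K" (3x3 intrinsics, pixels), "camera_from_world" (4x4, takes a point from world to camera coordinates). Camera axes: x right, y down, z forward; pixel columns grow to the right and rows downward; lengths in m; the calibration is good to about 2 mm. A picture is of the moment at which its call begins. camera_params takes no time and is no camera call.
A pose or a line that the arm cannot do raises MotionError and nothing moves.
- sign_off(): hands the job in; it is judged then, once.
Trained networks look in the newest picture that a camera, given by its name, has taken for a name from the list of things; names that differ only in an ending like _2 or _b are one class to them, and where a whole thing is asked for, a point or a joint stands for the part that bears it (a point fixed in the world has none). Each returns a list of dicts, best first, with "confidence" (0 to 1); they miss things now and then, are a little off and sometimes report something else, mostly with a low value. They report only what shows in the picture. A call takes as long as a camera call. They do not tell look-alikes from the thing itself.
- look_for(camera, name): "at" ([column, row] in pixels, amid what is visible of it).
- tip_of(camera, name): "at" ([column, row] in pixels: a listed point, or the origin of a listed thing).
Readings, each from a call of its own:
- read_time_s(): time.
- read_qpos(): joint angles.
- read_joint_vel(): joint speeds.
- read_effort(): joint torques, N m.
- read_eef_pos(): TCP position.
- read_tcp_rot(): TCP orientation.
- read_ft_force(): force on the tool from outside, world axes, zero at the start.
- read_ft_torque(): the same for the moment, N m.
- read_finger_gap(): finger opening in m.
- read_grasp_force(): force on a finger pad.
Only numpy, scipy, OpenCV 4.12 (cv2) and the standard library are available. Lean on these libraries where they do the work, as an engineer would, in place of code of your own. Each camera call takes 0.05 s, during which the arm holds its last target. There are 200 camera calls.

### The job

The glued pad in the squaring jig is dry. Release the sliding stop so the pad can be taken out: draw the bayonet locking pin out of its bore (turn its knob while feeling with a light pull for the place where it comes free), park it upright in the side notch of the bracket on the jig's front edge, fully in and seated behind the lip, and then slide the stop back by its handle, fully to the end. Do not drop or lay down the pin, and leave the pad and the other things where they are.

Things in the scene. Friction and masses are not known exactly. Their poses are not given: they have to be found in the camera images.
- jig: Fixed squaring jig: grey bed 190 (x) x 340 (y) mm, bed top at z 20 mm, aluminium fences (top z 70 mm) along its left end (+y) and far edge (+x), a kraft pad in their corner. A steel bridge (89 x 48 mm, top z 50 mm) at x 0, y -100 mm carries the pin's bush. Origin: centre of the underside, on the table; z up, x away from the front edge, y along the jig.
- bore (a point): Mouth of the vertical bore: centre of the top face of the round bush on the bridge, z 57 mm; axes as the jig's. The bush (40 mm across, 10.5 mm thick) has a 16 mm bore with a key slot 7.5 mm wide across it for the pin's dowel. The slot's direction differs from jig to jig, is hidden under the pin's skirt and is not measured: it has to be felt.
- pin: Loose bayonet locking pin, 97 mm long, about 0.18 kg, upright in the bore, its skirt resting on the bush. Origin: centre of the skirt's underside; z up the pin. Above it: black skirt 40 mm in diameter, 7 mm high, then a round fluted grip 30 mm in diameter up to z 50 mm. Below: steel shank 14 mm in diameter down to z -47 mm.
- pin_dowel (a point): Centre of the cross dowel in the pin's shank, 16 mm below the pin's origin: 5 mm thick, 24 mm end to end, along the pin's x axis. At the start the pin lifts 3 mm, then the bush stops the dowel. It meets the key slot (within about 6 degrees) after 17 to 138 degrees of anticlockwise turn, seen from above, or 42 to 163 clockwise: half a turn is the same. There the pin lifts straight out.
- pin_tip (a point): Lower end of the pin's shank, on its axis, 47 mm below the pin's origin.
- pin_rest: Fixed steel angle bracket on the jig's front (-x) edge. Origin: on the table under the axis of the parked pin; axes as the jig's. Level plate 64 (x) x 56 (y) x 4 mm, top at z 57 mm; its notch, 18 mm wide in x, is open at the -y edge (y -28 mm) and ends at y +9 mm. The upright web stands at x 35 to 39 mm. Parked, the pin's origin is at z 57 mm.
- notch_mouth (a point): Middle of the notch's mouth: at the -y edge of the bracket's plate (y -28 mm), at the height of the plate's top, z 57 mm. Lips on both sides of the mouth (y -28 to -24 mm) rise 3 mm above the plate: the skirt is carried over them and set down behind them, the dowel passing below the plate. So enter along +y with the pin's origin 4 to 9 mm above the plate's top.
- stop (a joint): Position of the sliding stop in m: 0 against the pad (as at the start, held by the pin), 0.05 fully back at its end stop. It slides along the jig's -y direction; friction about 4 N.
- stop_handle (a point): Top centre of the round black upright handle on the stop, z 104 mm; the handle is 24 mm in diameter and 43 mm tall, on a boss whose top is at z 61 mm.
- pad: Kraft pad, 166 x 132 x 53 mm, lying on the jig's bed between the fences and the stop. Leave alone. Origin: centre of its underside.
- glue_brush: Flat glue brush with wooden handle, 187 mm long, lying on the table. Bystander. Origin: centre of its underside.
- bone_folder: Off-white bone folder, 148 mm long, lying on the table. Bystander. Origin: centre of its underside.
Not all that is in view belongs to the job. What is shaped like the pin but pink or yellow is not meant. Leave any orange look-alike of the pin_rest alone.

How it is judged:
On the way, in this order (a step that is already met when the one before it is completed fails the run):
1. the pin is drawn right out of the bore, its tip above the bush (z of pin_tip in the frame of bore above 0.004 m), for 0.1 s.
2. the pin is parked upright in the notch, its skirt flat on the plate behind the lip, and let go (x of pin in the frame of pin_rest between -0.005 and 0.005 m and y of pin in the frame of pin_rest between -0.006 and 0.005 m and z of pin in the frame of pin_rest between 0.054 and 0.059 m and angle between pin's own z axis and vertical below 0.06 rad and contact force between the fingers and pin below 0.1 N), for 0.3 s.
3. the stop is slid fully back (value of joint stop above 0.045 m), for 0.1 s.
At the end, for the whole second after the job is handed in: The pin stands at rest in the notch, released, within 5 mm of the parked place sideways (6 mm towards the mouth), its skirt flat on the plate (within 2 to 3 mm in height, tilt under 0.06 rad), and the stop is at least 45 of its 50 mm back (x of pin in the frame of pin_rest between -0.005 and 0.005 m and y of pin in the frame of pin_rest between -0.006 and 0.005 m and z of pin in the frame of pin_rest between 0.054 and 0.059 m and angle between pin's own z axis and vertical below 0.06 rad and linear speed of pin below 0.02 m/s and value of joint stop above 0.045 m); the robot touches nothing.
It fails at once if the pin is dropped or laid down (tilted more than 0.8 rad) (angle between pin's own z axis and vertical above 0.8 rad).
It fails at once if the pad is shifted by more than 15 mm (distance of pad from where it was at the start of the episode above 0.015 m).
It fails at once if a bystander is moved by more than 30 mm (distance of any of glue_brush, bone_folder from where it was at the start of the episode above 0.03 m).
It also fails if it takes over 72 s, if anything falls off the work surface, if the arm or the gripper's body presses on something with over 40 N, if the wrist force passes 120 N, or if a joint passes its speed limit or range.

## Working session

There is one attempt and no reset: what is moved stays moved. The work goes in short steps, each a Python script; the robot and the scene stay as the last script left them, time stands still between calls to the robot, and variables do not carry over. Pictures are saved under pics/ and viewed, at most 10 in all, crops included, and the job is handed in when it is done.

```bash
mkdir -p pics; ls
cat > h.py <<'E'
import numpy as np, cv2
from bench import *
def ray(cam,uv):
    p=camera_params(cam);K=np.array(p["K"]);T=np.array(p["camera_from_world"])
    R,t=T[:3,:3],T[:3,3]; c=-R.T@t
    d=R.T@np.linalg.inv(K)@np.array([uv[0],uv[1],1.0]); return c,d
def at_z(cam,uv,z):
    c,d=ray(cam,uv); return c+d*(z-c[2])/d[2]
def proj(cam,P):
    p=camera_params(cam);K=np.array(p["K"]);T=np.array(p["camera_from_world"])
    q=K@(T[:3,:3]@np.array(P)+T[:3,3]); return q[:2]/q[2]
def save(cam,name):
    im=read_camera(cam); cv2.imwrite(f"pics/{name}.png",im[:,:,::-1]); return im
E
python3 - <<'E'
from h import *
np.set_printoptions(precision=4,suppress=True)
a=save("scene","s0");b=save("top","t0")
for cam in("scene","top"):
  for n,z in(("jig",0),("bore",.057),("pin",.057),("pin_rest",0),("notch_mouth",.057),("stop_handle",.104),("pad",.02)):
    for d in tip_of(cam,n)[:4]: print(cam,n,np.round(d["at"],1),round(d["confidence"],2),at_z(cam,d["at"],z))
print(read_time_s(),read_tcp_rot())
E
```

```text
pics
scene jig [253.9 196.8] 0.56 [ 0.6312 -0.0207  0.    ]
scene bore [288.6 168.7] 0.76 [ 0.6222 -0.1152  0.057 ]
scene pin [292.1 167.4] 0.84 [ 0.6216 -0.1248  0.057 ]
scene pin [364.3 170. ] 0.62 [ 0.5247 -0.2694  0.057 ]
scene pin [344.4 146.7] 0.54 [ 0.6162 -0.2769  0.057 ]
scene pin [292.5 173.7] 0.41 [ 0.6031 -0.1147  0.057 ]
scene pin_rest [287.3 232.4] 0.66 [ 0.4962 -0.0364  0.    ]
scene pin_rest [144.8 252.9] 0.61 [0.6105 0.2648 0.    ]
scene notch_mouth [151.4 228.4] 0.82 [0.6203 0.2303 0.057 ]
scene notch_mouth [301.3 216.5] 0.77 [ 0.4825 -0.064   0.057 ]
scene stop_handle [249.  166.1] 0.8 [ 0.636  -0.0184  0.104 ]
scene pad [215.7 202.3] 0.6 [0.6469 0.0725 0.02  ]
top jig [289.9 162.3] 0.57 [ 0.6314 -0.0198  0.    ]
top bore [221.3 283.7] 0.28 [0.3568 0.128  0.057 ]
top pin [408.1 160.2] 0.71 [ 0.6225 -0.2777  0.057 ]
top pin [404.3 196. ] 0.6 [ 0.5437 -0.2669  0.057 ]
top pin_rest [167.8 168.1] 0.78 [0.6197 0.2618 0.    ]
top pin_rest [300.3 221.2] 0.69 [ 0.4953 -0.0427  0.    ]
top notch_mouth [172.5 164.2] 0.93 [0.6171 0.2384 0.057 ]
top notch_mouth [310.8 218. ] 0.86 [ 0.4968 -0.0643  0.057 ]
top stop_handle [292.  152.4] 0.67 [ 0.6311 -0.0243  0.104 ]
top stop_handle [335.2 160.1] 0.3 [ 0.614  -0.1149  0.104 ]
top pad [253.  157.2] 0.69 [0.6396 0.0638 0.02  ]
0.8 [0.9854 0.1701 0.     0.    ]
```

```bash
python3 -c "
import cv2,numpy as np
a=cv2.imread('pics/s0.png');b=cv2.imread('pics/t0.png')
cv2.imwrite('pics/both.png',cv2.resize(np.vstack([a,b]),(448*1,672))[:600] if 0 else cv2.resize(np.hstack([a,b]),(800,300)))"
```

```text
(no output)
```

View pics/t0.png

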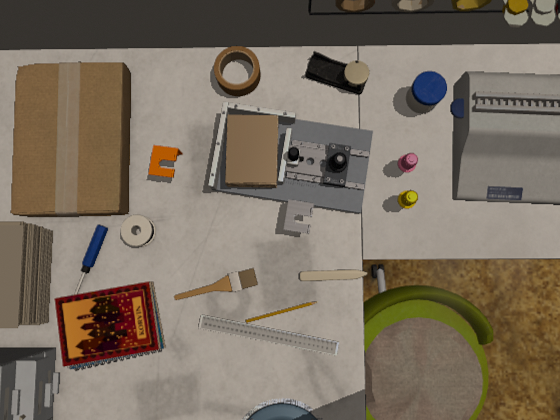

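View pics/s0.png

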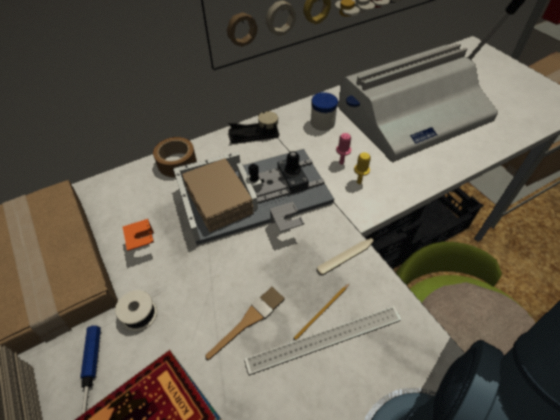

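The pin candidates are black (top 338,161), pink (409,160) and yellow (409,198). The black one stands on the bridge, so it is the one meant. The bracket candidates are grey steel at the jig's front edge (299,217) and an orange look-alike (165,162). The grey one is meant. I'll confirm both in an enlarged crop.

Run:
```python
import cv2
b=cv2.imread('pics/t0.png')[95:245,200:390]
cv2.imwrite('pics/c0.png',cv2.resize(b,None,fx=4,fy=4,interpolation=cv2.INTER_CUBIC))
```

```text
(no output)
```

View pics/c0.png

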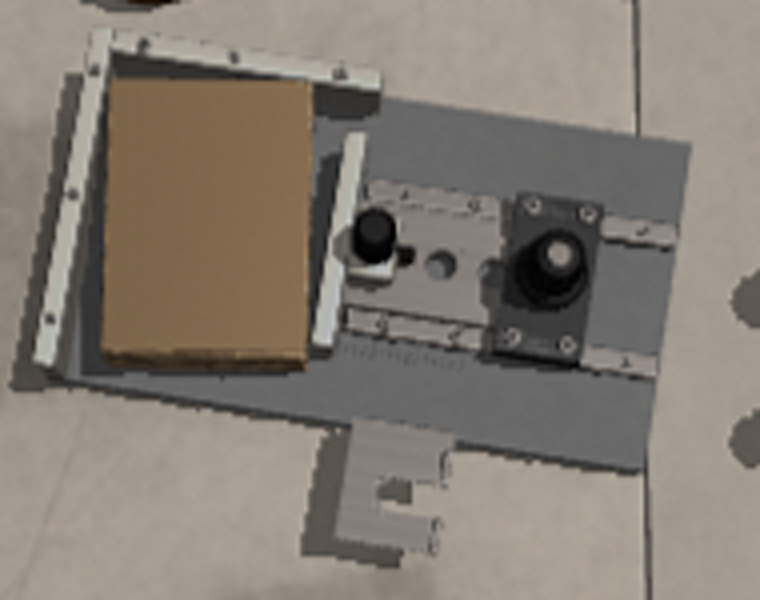

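The crop confirms it: the black pin sits on the bridge (crop 553,258, skirt at about 545,275). The grey bracket on the front edge (395,485) has its notch opening to the right.

Run:
```python
from h import *
np.set_printoptions(precision=4,suppress=True)
g=lambda u,v,z:at_z("top",(200+(u-1.5)/4,95+(v-1.5)/4),z)[:2]
A=g(690,145,.02);B=g(643,470,.02);C=g(62,378,.02)
ang=lambda d:np.degrees(np.arctan2(d[1],d[0]))
print(A,B,C,np.linalg.norm(A-B),np.linalg.norm(B-C),"yaw",ang(A-B),ang(C-B)-90)
# fences at z .07
a=g(45,365,.07);b=g(100,32,.07);print("fence",ang(b-a)); a=g(110,35,.07);b=g(380,78,.07);print(ang(a-b)-90)
s=[g(*p,.05) for p in((533,207),(588,214),(510,337),(567,344))];print("bridge",np.mean(s,0),ang(s[0]-s[2]),ang(s[1]-s[3]),ang(s[0]-s[1])-90)
print("skirt",g(545,275,.0605),"grip top",g(561,250,.107))
print("handle",g(375,232,.104))
m=g(439,502,.0585);n=g(380,489,.057);print("mouth",m,"notch end",n,ang(n-m)-90)
for n,z in(("notch_mouth",.057),("pin_rest",0),("stop_handle",.104),("bore",.057),("pin",.057),("jig",0)):
  for cam in("scene","top"):
    r=[]
    for k in range(4):
      read_camera(cam)
      for d in tip_of(cam,n):
        p=at_z(cam,d["at"],z)
        if p[1]<.1 and p[1]>-.2: r.append((p[0],p[1],d["confidence"]))
    r=np.array(r); 
    if len(r): print(n,cam,np.median(r,0),r.std(0)[:2],len(r))
```

```text
[ 0.6986 -0.2068] [ 0.5131 -0.1763] [0.5669 0.1489] 0.18795473162318643 0.32962493878991567 yaw -9.362323355596594 -9.385946942896979
fence -8.569363546970797
-9.808024044427228
bridge [ 0.6178 -0.1234] -10.658884815182692 -9.99756219511083 -7.855810475904136
skirt [ 0.6158 -0.12  ] grip top [ 0.6196 -0.1245]
handle [ 0.6306 -0.0272]
mouth [ 0.4921 -0.0611] notch end [ 0.4994 -0.0294] -13.036945439644384
notch_mouth scene [ 0.4832 -0.0618  0.825 ] [0.0019 0.0012] 4
notch_mouth top [ 0.4948 -0.0651  0.74  ] [0.0054 0.0029] 4
pin_rest scene [ 0.4997 -0.0388  0.66  ] [0.0038 0.0034] 4
pin_rest top [ 0.4985 -0.0402  0.74  ] [0.052  0.0328] 5
stop_handle scene [ 0.6365 -0.023   0.8   ] [0.0779 0.0339] 5
stop_handle top [ 0.6303 -0.0245  0.745 ] [0.0066 0.0505] 6
bore scene [ 0.6192 -0.1196  0.74  ] [0.0557 0.023 ] 5
bore top [ 0.6202 -0.1223  0.645 ] [0.0026 0.002 ] 4
pin scene [ 0.6219 -0.1224  0.68  ] [0.0023 0.0025] 5
pin top [ 0.6204 -0.1201  0.675 ] [0.0023 0.0027] 4
jig scene [ 0.6361 -0.0213  0.855 ] [0.0162 0.0631] 6
jig top [ 0.6338 -0.0237  0.65  ] [0.099  0.0459] 6
```

```bash
cat >> h.py <<'E'
YAW=np.radians(-9.4); XJ=np.array([np.cos(YAW),np.sin(YAW),0]); YJ=np.array([-np.sin(YAW),np.cos(YAW),0])
PIN=np.array([.6185,-.1222,0]); REST=np.array([.4955,-.037,0])
def q(psi): psi=np.radians(psi); return [np.cos(psi/2),np.sin(psi/2),0,0]
E
python3 - <<'E'
from h import *
np.set_printoptions(precision=3,suppress=True)
print(read_time_s(),read_ft_force())
for P in(PIN,REST):
  for psi in range(-180,181,30):
    s=inverse_kinematics([P[0],P[1],.087],q(psi)); print(psi,None if s is None else s)
move_ptp([PIN[0],PIN[1],.19],q(-60)); print(read_time_s(),read_qpos())
E
```

```text
5.6 [-0.237 -0.424  0.64 ]
-180 [ 0.577  0.605 -0.578  1.737  0.401  0.92   1.404]
-150 [ 0.987  0.97  -1.253  1.719  0.984  1.226  1.567]
-120 [ 0.987  0.97  -1.253  1.719  0.984  1.226  2.09 ]
-90 [-0.741  1.115  1.362  1.801 -1.157  1.286 -2.191]
-60 [ 0.19   0.53  -0.076  1.757  0.051  0.856 -2.527]
-30 [ 0.256  0.535 -0.16   1.754  0.107  0.861 -2.047]
0 [ 0.33   0.544 -0.254  1.75   0.171  0.87  -1.571]
30 [ 0.427  0.561 -0.38   1.745  0.258  0.885 -1.111]
60 [ 0.486  0.576 -0.456  1.742  0.312  0.896 -0.627]
90 [ 0.543  0.593 -0.532  1.739  0.367  0.91  -0.143]
120 [ 0.6    0.614 -0.61   1.736  0.425  0.927  0.34 ]
150 [ 0.584  0.607 -0.587  1.737  0.408  0.922  0.875]
180 [ 0.577  0.605 -0.578  1.737  0.401  0.92   1.404]
-180 [ 0.645  0.426 -0.746  2.055  0.399  0.806  1.232]
-150 [ 1.01   0.711 -1.243  2.042  0.817  1.011  1.44 ]
-120 [ 1.01   0.711 -1.243  2.042  0.817  1.011  1.963]
-90 [-1.047  0.888  1.372  2.124 -1.031  1.091 -2.27 ]
-60 [ 0.236  0.336 -0.274  2.073  0.131  0.749 -2.738]
-30 [ 0.314  0.346 -0.362  2.069  0.176  0.755 -2.252]
0 [ 0.368  0.354 -0.423  2.067  0.208  0.761 -1.755]
30 [ 0.408  0.362 -0.469  2.065  0.233  0.765 -1.252]
60 [ 0.444  0.369 -0.51   2.063  0.256  0.77  -0.746]
90 [ 0.479  0.377 -0.55   2.062  0.278  0.775 -0.241]
120 [ 0.514  0.385 -0.591  2.06   0.302  0.78   0.263]
150 [ 0.549  0.395 -0.632  2.059  0.327  0.786  0.767]
180 [ 0.645  0.426 -0.746  2.055  0.399  0.806  1.232]
7.8667 [ 0.247  0.41  -0.145  1.695  0.068  1.042 -2.54 ]
```

Run:
```python
from h import *
np.set_printoptions(precision=4,suppress=True)
f0=np.array(read_ft_force());print("free",f0,read_finger_gap())
move_gripper(.06)
movel([PIN[0],PIN[1],.087],speed=.12)
print(np.array(read_ft_force())-f0,read_time_s())
move_gripper(.025,20); print(read_finger_gap(),read_grasp_force(),np.array(read_ft_force())-f0,np.array(read_ft_torque()),read_eef_pos(),read_time_s())
save("top","t1");save("scene","s1")
```

```text
free [ 0.5573 -0.8677  0.054 ] 0.0853768565306465
[-0.1379  1.5398 -0.0764] 9.25
0.029506288339222076 20.691310465335846 [-2.8062  0.6161  4.5377] [-0.059   0.5157  0.0413] [ 0.6187 -0.1227  0.0881] 9.6167
```

Run:
```python
from h import *
np.set_printoptions(precision=3,suppress=True)
move_gripper(.025,45)
f0=np.array(read_ft_force()); p=np.array(read_eef_pos()); z=.087
print(f0,read_grasp_force(),read_finger_gap())
for k in range(10):
    z+=.0007; t=read_time_s(); movel([PIN[0],PIN[1],z],speed=.05)
    d=np.array(read_ft_force())-f0; print(round(z,4),d,round(read_eef_pos()[2],4),round(read_time_s()-t,2))
    if d[2]<-12: break
t=read_time_s(); movel([PIN[0],PIN[1],z],q(-55)); print("rot dt",read_time_s()-t,np.array(read_ft_force())-f0,read_time_s(),read_eef_pos())
```

```text
[-2.901 -0.733  5.867] 43.90448212623596 0.029146586912256894
0.0877 [ 1.336 -0.11  -0.682] 0.0882 0.25
0.0884 [ 2.436 -1.009 -4.398] 0.0882 0.25
0.0891 [ 3.095  0.079 -8.033] 0.0884 0.25
0.0898 [ 2.448  0.09  -8.289] 0.0894 0.25
0.0905 [ 2.624  0.488 -7.084] 0.0905 0.25
0.0912 [ 2.755  0.497 -6.353] 0.0913 0.25
0.0919 [ 3.004  0.67  -8.677] 0.0915 0.25
0.0926 [  4.179   0.978 -14.721] 0.0918 0.25
rot dt 0.25 [  4.907  -0.04  -15.592] 12.1833 [ 0.618 -0.122  0.092]
```

Run:
```python
from h import *
np.set_printoptions(precision=3,suppress=True)
z=.0926; psi=-55
while psi<85:
    psi+=4; movel([PIN[0],PIN[1],z],q(psi)); f=np.array(read_ft_force()); e=read_eef_pos()
    print(psi,f,round(e[2],4),round(read_ft_torque()[2],2),round(read_time_s(),2))
    if f[2]>-4.5:
        movel([PIN[0],PIN[1],z+.003],speed=.05); f=np.array(read_ft_force()); e=read_eef_pos(); print(" probe",f,e)
        if f[2]>-5 and e[2]>z+.0015: break
        movel([PIN[0],PIN[1],z],speed=.05)
    if np.linalg.norm(f)>30: break
```

```text
-51 [  0.689  -1.023 -10.547] 0.0919 -0.0 12.43
-47 [ -0.359  -0.702 -11.517] 0.0919 0.05 12.68
-43 [  0.16   -1.463 -11.772] 0.0919 0.04 12.93
-39 [ -0.664  -1.243 -13.159] 0.092 0.06 13.18
-35 [ -1.105  -0.487 -13.75 ] 0.092 0.05 13.43
-31 [ -1.132  -0.802 -14.633] 0.092 0.01 13.68
-27 [ -0.041  -0.945 -15.122] 0.0921 0.03 13.93
-23 [ -0.836  -0.191 -15.935] 0.0922 0.08 14.18
-19 [ -0.377  -0.78  -16.586] 0.0923 0.05 14.43
-15 [ -0.021  -1.485 -17.031] 0.0924 0.03 14.68
-11 [ -0.971  -2.114 -16.111] 0.0926 0.02 14.93
-7 [ -2.508  -3.223 -11.086] 0.0932 0.11 15.18
-3 [-5.939 -1.078 -3.603] 0.0946 0.21 15.43
 probe [-5.143 -3.445 -3.837] [ 0.618 -0.122  0.097]
```

```bash
python3 - <<'E'
from h import *
np.set_printoptions(precision=3,suppress=True)
movel([PIN[0],PIN[1],.097],q(-1)); print(read_ft_force(),read_ft_torque()[2])
for z in(.1,.104,.108,.113,.12,.13,.145,.155):
    movel([PIN[0],PIN[1],z],speed=.06); f=np.array(read_ft_force()); print(z,f,read_eef_pos(),round(read_ft_torque()[2],2),read_finger_gap())
    if f[2]<-12: break
print(read_time_s()); save("scene","s2"); a=save("top","t2")
E
python3 - <<'E'
import cv2,numpy as np
a=cv2.imread('pics/s2.png')[110:260,190:390];cv2.imwrite('pics/c2.png',cv2.resize(a,None,fx=4,fy=4,interpolation=cv2.INTER_CUBIC))
E
```

```text
[-6.565 -2.469 -5.6  ] 0.12690131962403087
0.1 [-6.758 -2.357 -1.671] [ 0.618 -0.122  0.102] 0.13 0.028816355955183205
0.104 [-6.079 -3.012 -1.274] [ 0.619 -0.122  0.106] 0.02 0.02916818677278897
0.108 [-6.495 -1.814 -1.711] [ 0.619 -0.122  0.11 ] -0.02 0.02889459395256988
0.113 [-6.179 -1.422 -0.039] [ 0.619 -0.122  0.116] -0.02 0.02894942964136362
0.12 [-7.131 -2.462 -0.87 ] [ 0.619 -0.122  0.123] 0.02 0.028957341860206764
0.13 [ 0.209  0.16  -0.528] [ 0.624 -0.12   0.134] 0.02 0.028671647004769256
0.145 [ 0.5    0.026 -2.183] [ 0.62  -0.122  0.146] -0.02 0.028799051218969904
0.155 [ 0.444 -0.397 -1.094] [ 0.619 -0.122  0.156] 0.04 0.02923703216384702
18.2333
```

View pics/c2.png

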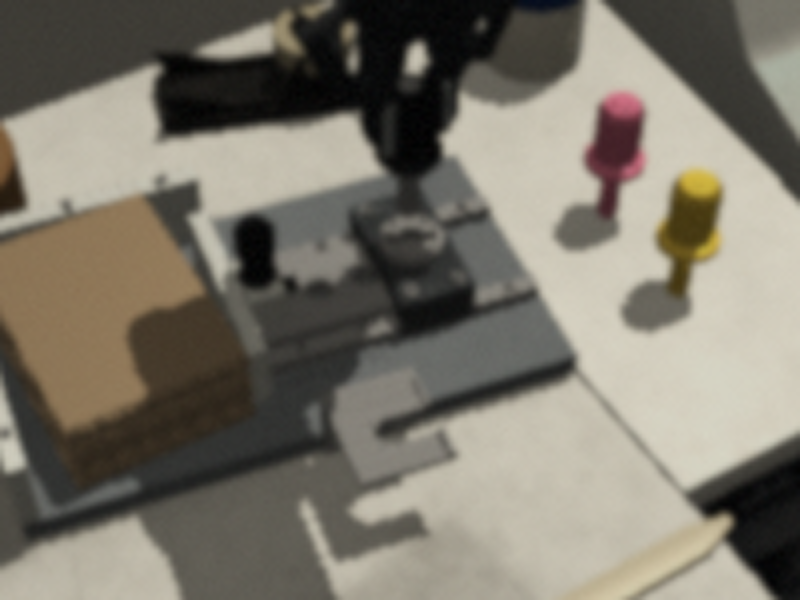

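The pin is out and held upright. Before parking I'll check the bracket estimate with a projected model outline in both views.

```bash
cat > ov.py <<'E'
from h import *
def ov(R,f=8):
    out=[]
    for cam,fn,(u0,v0) in(("top","t0",(275,192)),("scene","s0",(258,192))):
        im=cv2.imread(f"pics/{fn}.png")[v0:v0+50,u0:u0+50]; im=cv2.resize(im,None,fx=f,fy=f,interpolation=cv2.INTER_CUBIC)
        t=np.linspace(0,np.pi,15)
        loop=[(-25,-28),(-9,-28)]+[(-9*np.cos(a),9*np.sin(a)) for a in t]+[(9,-28),(39,-28),(39,28),(-25,28)]
        P=[proj(cam,R+x/1e3*XJ+y/1e3*YJ+np.array([0,0,.057])) for x,y in loop]
        P=(np.array(P)-[u0,v0]+.5)*f-.5
        cv2.polylines(im,[P.round().astype(int)],True,(0,0,255),1); out.append(im)
    return np.hstack(out)
cv2.imwrite("pics/ov.png",ov(REST))
E
python3 ov.py
```

```text
(no output)
```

View pics/ov.png

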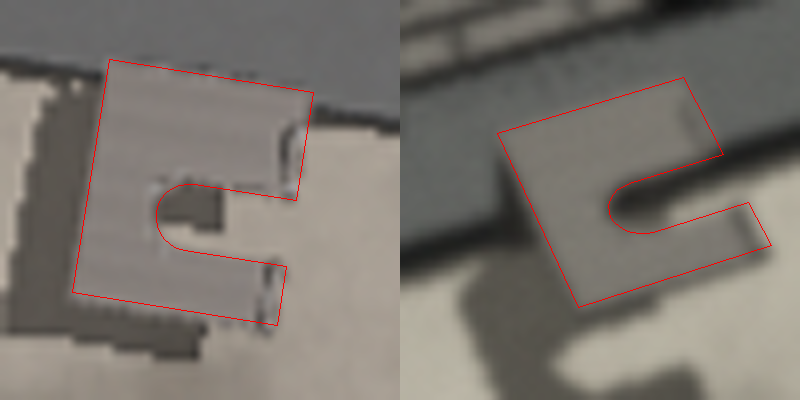

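```bash
sed -i 's/^REST=.*//; s/REST=np.array(\[.4955,-.037,0\])/REST=np.array([.4947,-.0369,0])/' h.py
cat >> h.py <<'E'
def loc(x,y,z): return list(REST+x/1e3*XJ+y/1e3*YJ+np.array([0,0,z]))
PS=80.6
E
python3 - <<'E'
from h import *
np.set_printoptions(precision=4,suppress=True)
def l(): p=np.array(read_eef_pos())-REST; return np.array([p@XJ*1e3,p@YJ*1e3,p[2]*1e3])
movel([PIN[0],PIN[1],.165])
move_ptp(loc(0,-65,.165),q(PS)); print(read_time_s(),l())
f0=np.array(read_ft_force()); print(f0,read_finger_gap())
movel(loc(0,-65,.0955)); pause(.3); print(l())
for y in(-45,-30,-20,-10,-5,-2,0):
    movel(loc(0,y,.0955),speed=.05); d=np.array(read_ft_force())-f0; print(y,"fx %.1f fy %.1f fz %.1f"%(d@XJ,d@YJ,d[2]),l())
    if abs(d@XJ)>8 or abs(d@YJ)>8 or abs(d[2])>8: break
print(read_time_s()); save("scene","s3");save("top","t3")
a=cv2.imread('pics/s3.png')[165:265,230:360];b=cv2.imread('pics/t3.png')[165:265,240:370]
cv2.imwrite('pics/c3.png',cv2.resize(np.hstack([a,b]),None,fx=3,fy=3,interpolation=cv2.INTER_CUBIC))
E
```

```text
19.8417 [  0.4887 -65.0659 165.1859]
[ 0.3432  1.5806 -0.8545] 0.02884150914425178
[  0.8208 -65.091   96.4279]
-45 fx 0.3 fy -2.2 fz -1.1 [ -0.0548 -44.5554  95.4732]
-30 fx -0.1 fy -1.7 fz -0.8 [  0.0194 -29.4808  95.5455]
-20 fx -0.7 fy -1.5 fz -1.2 [  0.0006 -19.4194  95.5481]
-10 fx -1.3 fy -1.3 fz -0.6 [-0.012  -9.3509 95.5639]
-5 fx -0.1 fy -1.3 fz -0.9 [ 0.0028 -4.5159 95.5421]
-2 fx -0.3 fy -1.0 fz -0.4 [ 0.0049 -1.766  95.5144]
0 fx 0.2 fy -2.8 fz -1.4 [ 0.1125 -0.316  95.4971]
23.2083
```

View pics/c3.png

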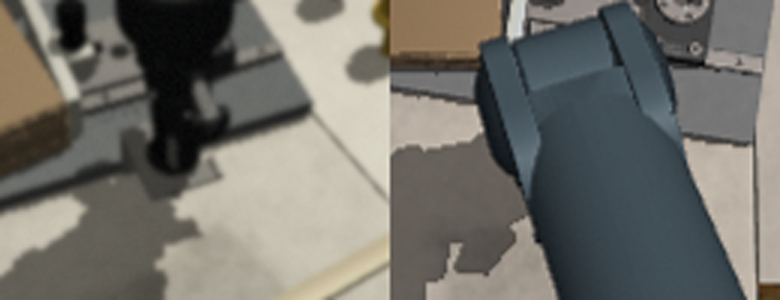

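The pin is in the notch with no contact forces. Next I'll feel for the notch's end, back off and lower the pin.

Run:
```python
from h import *
def l(): p=np.array(read_eef_pos())-REST; return np.round([p@XJ*1e3,p@YJ*1e3,p[2]*1e3],2)
f0=np.array(read_ft_force())
y=0
while y<7:
    y+=1; movel(loc(0,y,.0955),speed=.05); d=np.array(read_ft_force())-f0; print(y,"fx %.1f fy %.1f fz %.1f"%(d@XJ,d@YJ,d[2]),l())
    if d@YJ<-5: break
yc=l()[1]; yp=yc-2
movel(loc(0,yp,.0955),speed=.05); f0=np.array(read_ft_force())
z=.0955
while z>.083:
    z-=.0008; movel(loc(0,yp,z),speed=.05); d=np.array(read_ft_force())-f0; print(round(z,4),"fx %.1f fy %.1f fz %.1f"%(d@XJ,d@YJ,d[2]),l())
    if d[2]>5: break
print(yp,read_time_s())
```

```text
1 fx 0.5 fy -1.5 fz -0.2 [1.60e-01 6.00e-02 9.55e+01]
2 fx 1.2 fy -4.1 fz -0.8 [ 0.29  0.45 95.51]
3 fx 0.6 fy -5.5 fz -0.1 [ 0.34  0.67 95.5 ]
0.0947 fx 0.5 fy 2.5 fz -0.1 [ 0.13 -0.43 94.79]
0.0939 fx 0.1 fy 0.5 fz -0.2 [-0.25 -0.89 93.78]
0.0931 fx 0.5 fy 1.9 fz -0.7 [-0.21 -1.24 92.95]
0.0923 fx 1.0 fy 1.9 fz 0.3 [-8.000e-02 -1.370e+00  9.223e+01]
0.0915 fx 0.2 fy 1.2 fz 0.3 [-5.000e-02 -1.350e+00  9.144e+01]
0.0907 fx 0.1 fy 1.3 fz -0.2 [-7.000e-02 -1.350e+00  9.064e+01]
0.0899 fx 0.3 fy 2.0 fz -1.2 [-8.000e-02 -1.330e+00  8.983e+01]
0.0891 fx 0.4 fy 1.8 fz 0.0 [-3.000e-02 -1.350e+00  8.905e+01]
0.0883 fx 0.4 fy 1.7 fz -0.2 [-2.000e-02 -1.310e+00  8.826e+01]
0.0875 fx -1.4 fy 1.2 fz 7.0 [ 4.000e-02 -1.340e+00  8.815e+01]
-1.33 26.8083
```

Run:
```python
from h import *
move_gripper(.055); pause(.2); print(read_finger_gap(),read_ft_force())
movel(loc(0,-1.3,.2)); print(read_time_s())
move_ptp(list(np.array([.60,-.23,.25])),q(PS)); save("scene","s4");save("top","t4")
for cam in("scene","top"):
  for n,z in(("stop_handle",.104),("pin",.057)):
    for d in tip_of(cam,n)[:4]: 
      p=at_z(cam,d["at"],z); e=p-REST; print(cam,n,np.round(d["at"],1),round(d["confidence"],2),p.round(4),"rest",(e@XJ).round(4),(e@YJ).round(4))
print(read_time_s())
a=cv2.imread('pics/s4.png')[130:260,180:360];b=cv2.imread('pics/t4.png')[115:245,220:400]
cv2.imwrite('pics/c4.png',cv2.resize(np.hstack([a,b]),(800,289),interpolation=cv2.INTER_CUBIC))
```

```text
0.05491691104956406 [-0.34154893 -0.25355827 -0.5517421 ]
28.275
scene pin [359.1 168.6] 0.88 [ 0.5349 -0.2616  0.057 ] rest 0.0763 -0.2151
scene pin [344.4 148.3] 0.87 [ 0.6114 -0.2734  0.057 ] rest 0.1537 -0.2142
scene pin [287.1 217. ] 0.75 [ 0.4973 -0.0365  0.057 ] rest 0.0025 0.0008
top stop_handle [290.9 151.9] 0.77 [ 0.6322 -0.022   0.104 ] rest 0.1333 0.0372
top stop_handle [253.  152.8] 0.31 [0.6309 0.0579 0.104 ] rest 0.1189 0.1158
top pin [296.7 218.4] 0.75 [ 0.4961 -0.0338  0.057 ] rest 0.0009 0.0033
top pin [404.7 197.2] 0.73 [ 0.5411 -0.2677  0.057 ] rest 0.0834 -0.2202
29.475
```

View pics/c4.png

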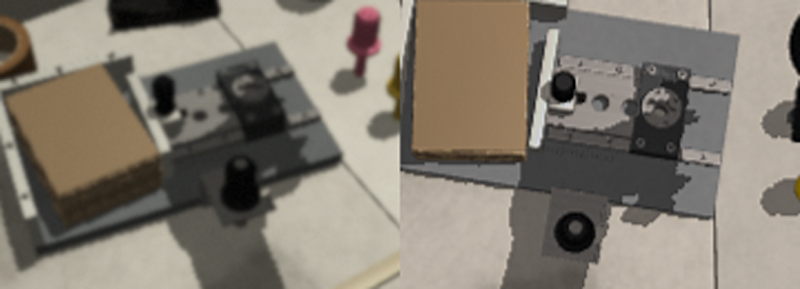

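The pin stands parked at top (296.7,218.4), skirt flat behind the lips. The handle is at about (292,152).

Run:
```python
from h import *
np.set_printoptions(precision=3,suppress=True)
H=np.array([.631,-.0255,0])
move_ptp([H[0],H[1],.19],q(PS)); movel([H[0],H[1],.092]); print(read_ft_force())
move_gripper(.02,30); print(read_finger_gap(),read_grasp_force(),read_ft_force(),read_time_s())
for s in(.015,.03,.042,.048,.051,.053):
    movel(list(H-s*YJ+[0,0,.092]),speed=.06); f=np.array(read_ft_force()); p=np.array(read_eef_pos())-H
    print(s,"fx %.1f fy %.1f fz %.1f"%(f@XJ,f@YJ,f[2]),round(-p@YJ,4))
    if f@YJ>18: break
print(read_finger_gap(),read_time_s())
```

```text
[ 0.434 -0.47  -0.579]
0.023047362012539353 30.41983813047409 [ 5.552 -0.656  1.519] 31.525
0.015 fx 4.5 fy 0.4 fz 0.5 0.014
0.03 fx 5.8 fy 1.6 fz 1.2 0.0288
0.042 fx 5.7 fy 1.3 fz 1.9 0.0406
0.048 fx 5.8 fy 1.8 fz 0.3 0.046
0.051 fx 6.3 fy 2.8 fz 0.3 0.0483
0.053 fx 6.1 fy 2.7 fz -0.4 0.0498
0.023253833910965898 33.425
```

Run:
```python
from h import *
H=np.array([.631,-.0255,0])
for s in(.055,.057,.059,.061):
    movel(list(H-s*YJ+[0,0,.092]),speed=.06); pause(.1); f=np.array(read_ft_force()); p=np.array(read_eef_pos())-H
    print(s,"fx %.1f fy %.1f fz %.1f"%(f@XJ,f@YJ,f[2]),round(-p@YJ,4))
    if f@YJ>15: break
move_gripper(.06); pause(.2); e=read_eef_pos(); movel([e[0],e[1],.2]); move_ptp([.60,-.23,.25],q(PS))
save("scene","s5");save("top","t5")
for cam in("scene","top"):
  for n,z in(("stop_handle",.104),("pin",.057)):
    for d in tip_of(cam,n)[:3]:
      p=at_z(cam,d["at"],z); print(cam,n,np.round(d["at"],1),round(d["confidence"],2),p.round(4),"moved",(-(p-H)@YJ).round(4))
a=cv2.imread('pics/s5.png')[130:260,180:360];b=cv2.imread('pics/t5.png')[115:245,220:400]
cv2.imwrite('pics/c5.png',cv2.resize(np.hstack([a,b]),(800,289),interpolation=cv2.INTER_CUBIC))
```

```text
0.055 fx 7.0 fy 6.4 fz -0.2 0.0498
0.057 fx 6.3 fy 8.2 fz -1.3 0.0499
0.059 fx 7.4 fy 9.3 fz -2.4 0.0499
0.061 fx 7.4 fy 12.9 fz -3.0 0.05
scene stop_handle [271.  160.5] 0.72 [ 0.626  -0.0702  0.104 ] moved 0.0449
scene pin [362. 172.] 0.91 [ 0.5222 -0.2606  0.057 ] moved 0.2497
scene pin [345.2 148.4] 0.87 [ 0.61   -0.2749  0.057 ] moved 0.2495
scene pin [286.8 216.9] 0.55 [ 0.4978 -0.0361  0.057 ] moved 0.0322
top pin [293.8 217.9] 0.74 [ 0.4972 -0.0276  0.057 ] moved 0.0239
top pin [405.5 197.3] 0.51 [ 0.5408 -0.2694  0.057 ] moved 0.2554
top pin [299.  220.6] 0.18 [ 0.4913 -0.0388  0.057 ] moved 0.0359
```

View pics/c5.png

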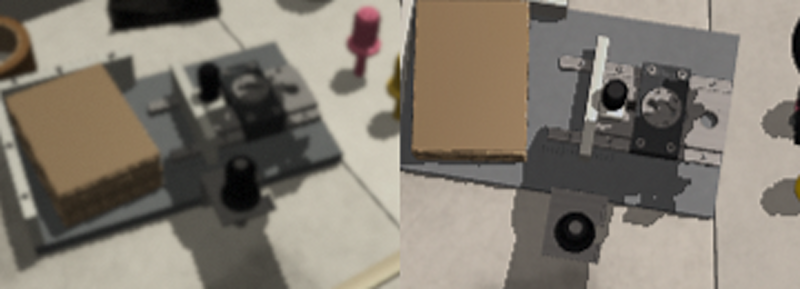

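The stop is against its end stop after 50 mm of travel (force rose with no further motion), the pin is parked, and the pad hasn't moved.

```bash
python3 -c "
from h import *
print(read_time_s(),sign_off())"
```

```text
the job is handed in; nothing more can be done
37.3 None
```

The job is handed in at 37.3 s of the 72 s allowed: the pin is parked upright in the grey bracket's notch, the stop is back about 50 mm against its end stop, and the pad looks unmoved in the final pictures; the judge's verdict was not reported.

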